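# Open the sprung cap of the trimmer dock

## Task

Open the storage well of the silver trimmer dock: push its sprung cap down until it bottoms softly, twist it counter-clockwise out of its catch and lift it off, without forcing it. Then set the cap down gently, standing upright on its stem on the floor of the white bowl, and let go. Leave the toggle switch and everything else on the sill as it is.

Things in the scene. Friction and masses are not known exactly. Their poses are not given: they have to be found in the camera images.
- cap_grip (a point): Sprung steel cap on the silver trimmer dock: centre of its upright grip bar, on the cap's axis, 62 mm above its foot, 15 mm below its top. Bar 44 mm long (x), 18 mm thick (y), 30 mm high, on a disc 42 mm across, 5 mm thick, on a stem 28 mm across, 42 mm high; z up. 77 mm tall, 0.1 kg. Two locking lugs on the stem are hidden in the well.
- cap_foot (a point): Foot of the cap's stem, on its axis. To free the cap: push down till the lugs are below a hidden catch tooth 2 to 16 mm down (differs each time, cannot be seen), then turn counter-clockwise seen from above, held down for the first 45 degrees, to open slots 65 degrees (1.13 rad) from the start; an end stop stands at about 73. There the spring lifts the cap up to 17 mm.
- well_axis (a point): Point on the well's axis at the dock's underside, on the sill. The cap's spring resists with 6 N at first and 0.35 N more per mm. From 0.5 mm below the catch a firm pad adds 20 N per mm: that sharp rise tells that the cap is deep enough. A total push of 15 to 20 N suffices at any depth; over 25 N is too much. The stem has 1.5 mm of side play in the collar.
- dock_mouth (a point): Centre of the top of the well's steel collar, 61 mm above the sill; axes are the dock's (x to its back, y left). Dock fixed, silver, 110 mm wide, from 45 mm before this point to 110 mm behind it; the empty trimmer cradle from x = 55 mm on rises 29 mm above it. The cap starts with its bar along the dock's x, its disc 21 mm above the collar.
- toggle (a joint): The small toggle switch behind the well, at the right of the cradle, rad; 0 = as it is, leaning forward. Leave it alone.
- bowl_floor (a point): Centre of the flat inner floor of the white ceramic bowl, 6 mm above the sill. Bowl: outside 144 mm across at the rim, 42 mm tall, flat floor about 88 mm across, wall 5 mm, 0.5 kg, loose.
- flask: cut-glass cologne flask, 60 x 60 mm, 121 mm tall with its ball stopper; leave alone. Origin under its centre.
- brush_stand: chrome shaving-brush stand, foot 76 mm across, 143 mm tall, brush hanging on its -x side; leave alone. Origin under its centre.
- comb: wooden comb lying flat, 160 x 30 x 8 mm; leave alone. Origin under its centre.
- trimmer: black trimmer standing upright, 36 x 40 mm, 152 mm tall; leave alone. Origin under its centre.
- tumbler: drinking glass, 72 mm across, 95 mm tall; leave alone. Origin under its centre.
- soap_dish: white soap dish with a bar of soap, 120 x 85 mm, 31 mm tall; leave alone. Origin under its centre.
- cream_jar: small cream jar, 52 mm across, 45 mm tall; leave alone. Origin under its centre.
Mind the look-alikes: they are no part of the job. What is shaped like the part that bears cap_grip but green is not meant. What is shaped like the part that bears well_axis but orange is not meant.

How it is judged:
On the way:
1. the cap is out of the well: lifted at least 30 mm above where it sat (z of cap_grip in the frame of dock_mouth above 0.0708 m), for 0.1 s.
At the end, for the whole second after the job is handed in: the cap stands upright (within 0.15 rad) and at rest on the bowl's floor, its axis within 40 mm of the bowl's centre, released; the bowl stands level (horizontal distance between cap_grip and bowl_floor below 0.04 m and z of cap_grip in the frame of bowl_floor between 0.057 and 0.067 m and angle between cap_grip's own z axis and vertical below 0.15 rad and linear speed of cap below 0.02 m/s and angle between bowl_floor's own z axis and vertical below 0.1 rad); the robot touches nothing.
It fails at once if the cap is forced against its catch or bottom pad (over 20 N) (contact force between cap and catch above 20 N).
It fails at once if the cap is forced against the dock (over 35 N) (contact force between cap and dock above 35 N).
It fails at once if the cap is dropped or rammed into the bowl (over 60 N) (contact force between cap and bowl above 60 N).
It fails at once if the toggle switch is moved, or a bystander is moved more than 20 mm or knocked over, or the bowl is shoved more than 30 mm (value of joint toggle above 0.2 rad or distance of bowl_floor from where it was at the start of the episode above 0.03 m or distance of any of flask, brush_stand, comb, trimmer, tumbler, soap_dish, cream_jar from where it was at the start of the episode above 0.02 m or angle between any of flask, brush_stand, comb, trimmer, tumbler, soap_dish, cream_jar's own z axis and vertical above 0.4 rad).
It also fails if it takes over 64 s, if anything falls off the work surface, if the arm or the gripper's body presses on something with over 40 N, if the wrist force passes 120 N, or if a joint passes its speed limit or range.

## Robot

A 6-joint arm with a two-finger parallel gripper is mounted at the origin on the work surface. World frame = base frame: x ahead of the robot, y to its left, z up, the work surface at z = 0. Lengths are in m, angles in rad, forces in N, time in s.
With the tool pointing down it reaches from about 0.35 to 0.875 m from the base axis. Payload 4.2 kg.
Tool frame: the origin (TCP) lies between the finger pads; the fingertips stand robot.finger_overhang ahead of it and the grasp point (between the pads) lies 6 mm ahead of it (robot.finger_overhang is the distance from the TCP to the fingertips, in m); z points along the fingers, y is the direction in which the jaws open and shut (so a half turn about z gives the same grasp; the last joint's range is limited). The gripper opens to 85 mm and grips with 20 to 120 N. Pads are 22 mm wide; open, the fingers measure 114 mm over their backs; the gripper's body (76 mm by 85 mm) begins 54 mm behind the grasp point. The pads swing forward as they close: fully open they stand 13 mm farther back than shut.
Start: joints at [-0.99, 0.385, 0.008, 0, -1.194, -0.259], TCP at [0.198, -0.593, 0.256] pointing down, gripper open.
Joint ranges: [-3.14, 3.14], [-1.21, 2.06], [-1.07, 1.41], [-3.16, 2.05], [-2.99, -0.16], [-3.1, 3.1]. Speed limits (rad/s): [2.79, 2.79, 3.14, 3.14, 3.14, 3.14].

## Interface

Orientations are given as a unit quaternion [x, y, z, w].
In Python, from bench import robot gives the robot as it stands.
- The arm moves only by the shell command python3 -m creep 'ROWS' [FORCE]. ROWS is JSON, a list of rows, each a list of 7 numbers: the closure, from 0 (fully open) to 1 (shut), then the shift along the tool's x, y, z in mm, then the turn, a rotation vector about the tool's x, y, z in degrees. In form: [[claw, x, y, z, rx, ry, rz], ...]. A call has 1 to 12 rows; each row shifts and turns the commanded pose from where the row before left it, along the tool's axes as they then stand; what a row does not reach is not made up. A row lasts 1/10 s, in which the tool goes at most 50 mm and 8.59 degrees, less where a joint would pass 70% of its speed; a pose out of reach is approached as far as the arm can. A call is refused whole if a number of a shift passes 50 or a number of a turn 8.59, either way. A call with a gripper value outside its range is refused whole. The fingers move at their own pace and stop on an object; FORCE is the grip in N (left out, the last holds). Time passes only in rows, so rows that do not move let the fingers close. It gives the time, the measured TCP pose, the force and the opening at its end, in the units of the state.
- robot.read_state(): the state, without advancing time (a new reading comes with each control period).
- robot.capture(name): name is "scene" or "top" or "wrist"; returns the picture (420x560x3 uint8, red, green, blue); there is no depth.
- robot.calibration(name): a dict with "vfov" (degrees; the focal length in pixels is half the picture's height over the tangent of half this angle, whatever the lens; pixels are square), "cx", "cy" (the principal point, pixels), "world_from_camera" (4x4, takes a point from camera to world coordinates). Camera axes: x right, y down, z forward; pixel columns grow to the right and rows downward; lengths in m; the calibration is good to about 2 mm. A picture is of the moment at which its call begins: read the wrist's pose just before it. calibration takes no time and is no camera call; for the wrist camera it gives the pose at the moment of the call.
- robot.job_done(): hands the job in, once; it reports no verdict.
The state is a dict: "t": time; "joints": joint angles; "dq": joint speeds; "effort": joint torques, N m; "position": TCP position; "orientation": TCP orientation; "wrist_force": force on the tool from outside, world axes, zero at the start; "wrist_torque": the same for the moment, N m; "gripper_width": finger opening in m.
Only numpy, scipy, OpenCV 4.12 (cv2) and the standard library are available. Lean on these libraries where they do the work, as an engineer would, in place of code of your own. Each camera call takes 0.05 s, during which the arm holds its last target. There are 200 camera calls.

## Working session

There is one attempt and no reset: what is moved stays moved. The work goes in short steps, Python scripts to look and compute and a shell command to move; the robot and the scene stay as the last step left them, time stands still between calls to the robot, and variables do not carry over. Pictures are saved under pics/ and viewed, about 8 in all and at most 12, crops included, and the job is handed in when it is done.

```bash
ls; mkdir -p pics; python3 - <<'E'
from bench import robot
import cv2
print(robot.read_state(), robot.finger_overhang)
for n in ("scene","top"):
    im=robot.capture(n); c=robot.calibration(n); print(n,c)
    cv2.imwrite(f"pics/{n}0.png",im[:,:,::-1])
E
```

```text
pics
{'t': 0.0, 'joints': array([-9.90397024e-01,  3.85568601e-01,  6.63404849e-03, -5.27067209e-04,
       -1.19397991e+00, -2.58581829e-01]), 'dq': array([ 4.72608742e-04,  4.05235372e-04, -1.74979532e-05, -4.75225369e-04,
        1.88628212e-03, -1.74344778e-03]), 'effort': array([-1.78187300e-03, -3.92290699e+01,  1.88396287e+01,  4.18608874e+00,
       -4.64877550e-03, -1.25229883e-05]), 'position': array([ 0.19753436, -0.59241093,  0.2552133 ]), 'orientation': array([-1.60119201e-01,  9.87097087e-01,  1.06700726e-03, -2.07649449e-04]), 'wrist_force': array([-0.41825393,  0.60956505, -0.4755471 ]), 'wrist_torque': array([-0.0585384 ,  0.04296816, -0.01207854]), 'gripper_width': 0.08551162456093189} 0.025
scene {'vfov': 53.83390071305607, 'cx': 282.87296023679255, 'cy': 210.39348142107818, 'world_from_camera': array([[-0.62676383,  0.51793392, -0.58216111,  1.09058298],
       [ 0.77899038,  0.39877966, -0.48388921,  0.45963707],
       [-0.01846863, -0.75678216, -0.65340621,  0.74185787],
       [ 0.        ,  0.        ,  0.        ,  1.        ]])}
top {'vfov': 54.87347670375025, 'cx': 275.013853537771, 'cy': 212.08924418326393, 'world_from_camera': array([[ 2.12471205e-02, -9.82548404e-01,  1.84789591e-01,
         2.81820962e-01],
       [-9.99774041e-01, -2.07603812e-02,  4.56865605e-03,
        -1.90734725e-02],
       [-6.52623371e-04, -1.84844907e-01, -9.82767488e-01,
         1.25744588e+00],
       [ 0.00000000e+00,  0.00000000e+00,  0.00000000e+00,
         1.00000000e+00]])}
```

View pics/top0.png

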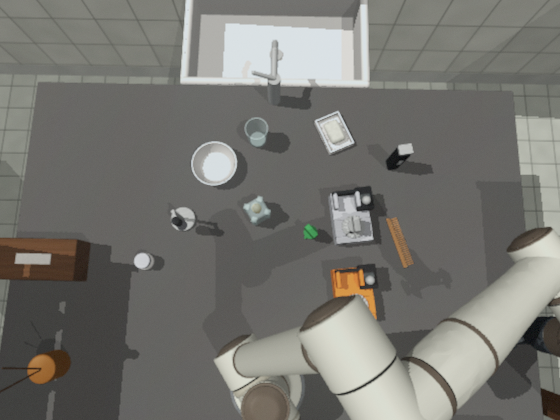

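View pics/scene0.png

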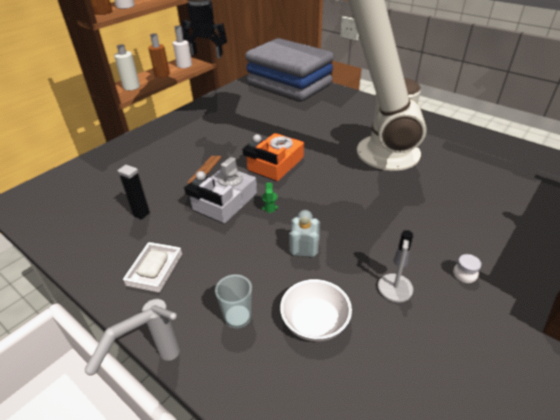

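Silver dock is at top (351,217) with its steel cap near (348,227). The orange dock (353,290) and green cap (310,232) are look-alikes, and the bowl is at (215,164). I'll confirm with one enlarged crop and measure.

```bash
cat > h.py <<'E'
import numpy as np, cv2
from bench import robot
def ray(n,u,v,c=None):
    c=c or robot.calibration(n); f=210/np.tan(np.radians(c["vfov"]/2)); T=c["world_from_camera"]
    d=T[:3,:3]@np.array([(u-c["cx"])/f,(v-c["cy"])/f,1]); return T[:3,3],d/np.linalg.norm(d)
def onz(n,u,v,z,c=None):
    o,d=ray(n,u,v,c); return o+d*(z-o[2])/d[2]
def tri(a,b):
    A=sum(np.eye(3)-np.outer(d,d) for o,d in (a,b)); B=sum((np.eye(3)-np.outer(d,d))@o for o,d in (a,b))
    return np.linalg.solve(A,B)
E
python3 - <<'E'
from h import *
a=cv2.imread("pics/top0.png")[170:260,300:400]; b=cv2.imread("pics/scene0.png")[140:230,180:280]
cv2.imwrite("pics/crop0.png",np.hstack([cv2.resize(x,(400,360),interpolation=cv2.INTER_CUBIC) for x in(a,b)]))
t=cv2.imread("pics/top0.png")
m=cv2.inRange(t,(170,170,170),(255,255,255)); m[:130]=0;m[195:]=0;m[:,:180]=0;m[:,245:]=0
cs=max(cv2.findContours(m,0,2)[0],key=cv2.contourArea); print(cv2.boundingRect(cs),cv2.fitEllipse(cs))
(u,v),_,_=cv2.fitEllipse(cs); print("bowl rim",onz("top",u,v,.042),"floor",onz("top",u,v,.006))
print("scene rim", onz("scene",316,309,.042))
E
```

```text
(191, 141, 46, 44) ((213.68643188476562, 162.97711181640625), (42.992095947265625, 45.01176452636719), 72.42243957519531)
bowl rim [0.66265343 0.18176903 0.042     ] floor [0.67393321 0.18771774 0.006     ]
scene rim [0.66421057 0.18613241 0.042     ]
```

View pics/crop0.png

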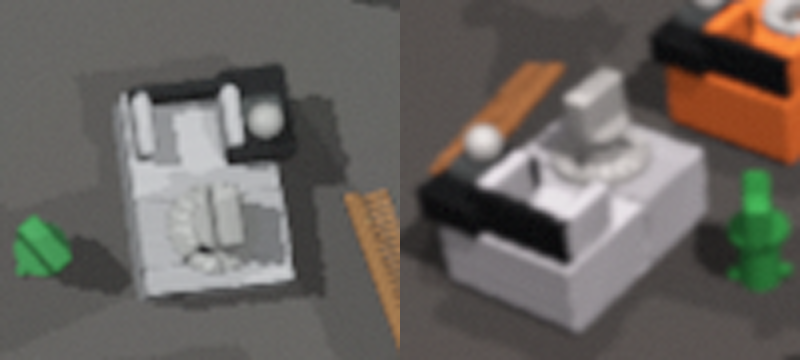

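```bash
python3 - <<'E'
from h import *
print("bar top",onz("top",357.2,223.2,.1168),onz("scene",229.2,162,.1168),tri(ray("top",357.2,223.2),ray("scene",229.2,162)))
L=onz("top",336.5,243,.061);R=onz("top",373,239.3,.061)
print("front",L,R,np.linalg.norm(L-R)); y=(L-R)/np.linalg.norm(L-R); x=np.array([y[1],-y[0],0]); print("yaw",np.degrees(np.arctan2(x[1],x[0])),"mouth",(L+R)/2+.045*x)
print("collar",onz("top",300+208/4,170+228/4,.082))
q=robot.read_state()["orientation"]
from scipy.spatial.transform import Rotation as Ro
print(Ro.from_quat(q).as_matrix().round(3)); print(robot.calibration("wrist"))
E
```

```text
bar top [ 0.46899026 -0.24898267  0.1168    ] [ 0.46668068 -0.2422763   0.1168    ] [ 0.46703774 -0.24651997  0.11602186]
front [ 0.41734919 -0.19787004  0.061     ] [ 0.43067921 -0.30637584  0.061     ] 0.10932153774837998
yaw 7.003738433175902 mouth [ 0.46867842 -0.2466359   0.061     ]
collar [ 0.46307666 -0.24055024  0.082     ]
[[-0.949 -0.316 -0.001]
 [-0.316  0.949  0.002]
 [ 0.     0.002 -1.   ]]
{'vfov': 65.00960432853532, 'cx': 277.3620242458422, 'cy': 214.24247755539596, 'world_from_camera': array([[-0.31664542,  0.90236901,  0.29234544,  0.12181571],
       [ 0.94854318,  0.30083055,  0.09882722, -0.6175684 ],
       [ 0.00123218,  0.30859546, -0.95119258,  0.37262743],
       [ 0.        ,  0.        ,  0.        ,  1.        ]])}
```

Both views agree: cap axis ≈ (0.468, -0.246), dock yaw ≈ 7°, bowl floor ≈ (0.663, 0.184). I'll move above the cap.

```bash
python3 -m creep '[[0,-36.6,24.3,4.5,0,0,0],[0,-36.6,24.3,4.5,0,0,0],[0,-36.6,24.3,4.5,0,0,0],[0,-36.6,24.3,4.5,0,0,0],[0,-36.6,24.3,4.5,0,0,0],[0,-36.6,24.3,4.5,0,0,0],[0,-36.6,24.3,4.5,0,0,0],[0,-36.6,24.3,4.5,0,0,0],[0,-36.6,24.3,4.5,0,0,0],[0,-36.6,24.3,4.5,0,0,0],[0,0,0,0,0,0,5.7],[0,0,0,0,0,0,5.7]]' 60; python3 -m creep '[[0,0,0,0,0,0,0],[0,0,0,0,0,0,0]]'
python3 - <<'E'
from h import *
from scipy.spatial.transform import Rotation as Ro
s=robot.read_state(); c=robot.calibration("wrist"); im=robot.capture("wrist")
print(s["position"],Ro.from_quat(s["orientation"]).as_matrix().round(3),s["wrist_force"]); 
np.savez("pics/w1",**{k:c[k] for k in c}); cv2.imwrite("pics/w1.png",im[:,:,::-1])
E
```

```text
t: 1.3
position: [0.4686, -0.2451, 0.2106]
orientation: [-0.061, 0.998, 0.0, -0.001]
wrist_force: [-0.0, -0.4, -0.3]
gripper_width: 0.0855
t: 1.5
position: [0.4678, -0.2466, 0.211]
orientation: [-0.062, 0.998, 0.0, -0.0]
wrist_force: [-0.9, 0.3, 0.3]
gripper_width: 0.0851
[ 0.46780362 -0.24659667  0.211038  ] [[-0.992 -0.124 -0.001]
 [-0.124  0.992  0.   ]
 [ 0.001  0.    -1.   ]] [-0.87473678  0.33009728  0.27674726]
```

View pics/w1.png

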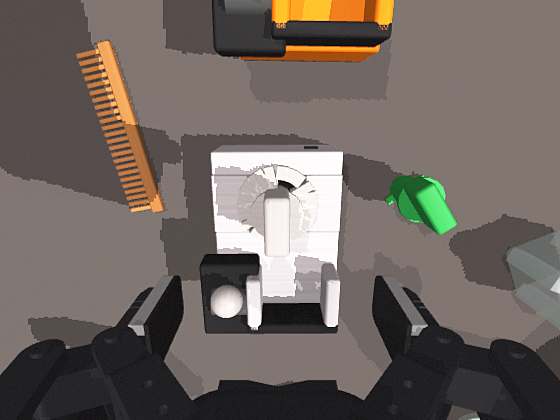

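The wrist view shows the steel cap's bar at (277,222), vertical and between the fingers. The silver dock's front corners are at (212,152) and (343,152).

```bash
python3 - <<'E'
from h import *
z=np.load("pics/w1.npz"); c={k:z[k] for k in z}
for k in c:
    if c[k].ndim==0:c[k]=float(c[k])
im=cv2.imread("pics/w1.png")
P=lambda u,v,z:onz("w",u,v,z,c)
for n,p in {"bar":(277,222,.1168),"barfront":(277.5,188,.1168),"barback":(277,256,.1168)}.items(): print(n,P(*p))
L=P(343,152,.061);R=P(212,152,.061);print(L,R,np.linalg.norm(L-R)); y=(L-R)/np.linalg.norm(L-R); x=np.array([y[1],-y[0],0]);print(np.degrees(np.arctan2(x[1],x[0])),(L+R)/2+.045*x)
print("cam",c["world_from_camera"][:3,3])
cv2.imwrite("pics/w1c.png",cv2.resize(im[130:280,190:390],(800,600),interpolation=cv2.INTER_CUBIC))
E
```

```text
bar [ 0.46221642 -0.24740906  0.1168    ]
barfront [ 0.43866615 -0.25003546  0.1168    ]
barback [ 0.48736486 -0.24425041  0.1168    ]
[ 0.41586448 -0.19985172  0.061     ] [ 0.42902354 -0.30430362  0.061     ] 0.10527753769579419
7.180409863046495 [ 0.4670911  -0.24645294  0.061     ]
cam [ 0.38864465 -0.25636484  0.32837998]
```

View pics/w1c.png

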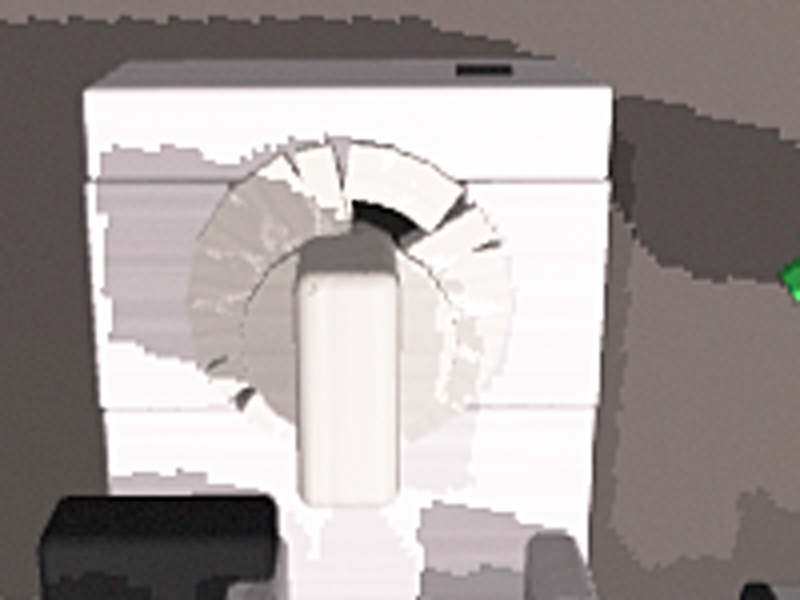

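Top face of the bar spans rows 199–256, so its centre is (0.467, -0.247), within 1 mm of the TCP. Descending to TCP z ≈ 0.114 puts the tips 2 mm above the disc.

```bash
python3 -m creep '[[0,0.8,-0.3,25,0,0,0],[0,0,0,25,0,0,0],[0,0,0,25,0,0,0],[0,0,0,15,0,0,0],[0,0,0,7,0,0,0],[0,0,0,0,0,0,0],[0,0,0,0,0,0,0]]' 60; python3 -m creep '[[0.4,0,0,0,0,0,0],[0.6,0,0,0,0,0,0],[1,0,0,0,0,0,0],[1,0,0,0,0,0,0],[1,0,0,0,0,0,0],[1,0,0,0,0,0,0],[1,0,0,0,0,0,0],[1,0,0,0,0,0,0]]' 60
```

```text
t: 2.25
position: [0.4678, -0.2474, 0.115]
orientation: [-0.062, 0.998, -0.0, 0.001]
wrist_force: [0.9, 0.2, 0.3]
gripper_width: 0.0854
t: 3.05
position: [0.4675, -0.2471, 0.1147]
orientation: [-0.061, 0.998, -0.0, 0.0]
wrist_force: [-0.3, 0.4, 4.8]
gripper_width: 0.0173
```

```bash
python3 -m creep '[[1,0,0,1,0,0,0],[1,0,0,0,0,0,0],[1,0,0,0,0,0,0]]'; python3 -m creep '[[1,0,0,1,0,0,0],[1,0,0,0,0,0,0],[1,0,0,0,0,0,0]]';
```

```text
t: 3.35
position: [0.4674, -0.2471, 0.1135]
orientation: [-0.061, 0.998, -0.0, 0.0]
wrist_force: [0.1, -0.3, 4.9]
gripper_width: 0.0172
t: 3.65
position: [0.4674, -0.2471, 0.1125]
orientation: [-0.061, 0.998, -0.0, 0.0]
wrist_force: [-1.0, 0.2, 4.7]
gripper_width: 0.0172
```

```bash
for i in 1 2 3; do python3 -m creep '[[1,0,0,0.5,0,0,0],[1,0,0,0.5,0,0,0],[1,0,0,0,0,0,0]]' | egrep "pos|force"; done
```

```text
position: [0.4674, -0.2471, 0.1115]
wrist_force: [-0.5, 0.0, 5.9]
position: [0.4675, -0.2471, 0.1106]
wrist_force: [-1.1, 0.3, 5.7]
position: [0.4675, -0.2471, 0.1096]
wrist_force: [-1.9, 0.2, 7.2]
```

```bash
for i in 1 2 3 4; do python3 -m creep '[[1,0,0,0.25,0,0,0],[1,0,0,0.25,0,0,0],[1,0,0,0,0,0,0]]' | egrep "pos|force"; done
```

```text
position: [0.4675, -0.2471, 0.1092]
wrist_force: [-1.3, 0.2, 6.4]
position: [0.4675, -0.2471, 0.109]
wrist_force: [-0.5, 1.6, 7.4]
position: [0.4675, -0.2471, 0.1089]
wrist_force: [-2.4, 1.4, 10.0]
position: [0.4675, -0.2471, 0.1088]
wrist_force: [-2.3, 1.6, 12.9]
```

Sharp rise at about 5.8 mm down: the pad. One more small push, then twist.

```bash
python3 -m creep '[[1,0,0,0.4,0,0,0],[1,0,0,0,0,0,0],[1,0,0,0,0,0,0]]' | egrep "pos|force"; python3 -m creep '[[1,0,0,0,0,0,-3],[1,0,0,0,0,0,-3],[1,0,0,0,0,0,-3],[1,0,0,0,0,0,0]]'; python3 -c "
from bench import robot;print(robot.read_state()['wrist_torque'])"
```

```text
position: [0.4676, -0.2471, 0.1087]
wrist_force: [-3.4, 2.2, 15.0]
t: 6.45
position: [0.4682, -0.2474, 0.1087]
orientation: [-0.14, 0.99, -0.001, 0.001]
wrist_force: [-2.1, 0.2, 13.5]
gripper_width: 0.0169
[0.42514567 0.83006174 0.05070244]
```

```bash
for i in 1 2 3; do python3 -m creep '[[1,0,0,0,0,0,-4],[1,0,0,0,0,0,-4],[1,0,0,0,0,0,-4],[1,0,0,0,0,0,0]]'| egrep "pos|ori|force"; python3 -c "
from bench import robot;print(robot.read_state()['wrist_torque'])"; done
```

```text
position: [0.4687, -0.2475, 0.1088]
orientation: [-0.243, 0.97, -0.001, 0.001]
wrist_force: [-1.8, 0.3, 12.3]
[0.2836397  0.50270721 0.03469754]
position: [0.469, -0.2475, 0.1088]
orientation: [-0.343, 0.939, -0.002, 0.002]
wrist_force: [-0.5, 1.3, 12.8]
[0.28928005 0.37395277 0.05484115]
position: [0.469, -0.2476, 0.1088]
orientation: [-0.44, 0.898, -0.002, 0.001]
wrist_force: [-0.4, 0.4, 12.0]
[0.15537941 0.3178214  0.01612775]
```

```bash
python3 -m creep '[[1,0,0,0,0,0,-4],[1,0,0,0,0,0,-4],[1,0,0,0,0,0,-4],[1,0,0,0,0,0,-4],[1,0,0,0,0,0,-4],[1,0,0,0,0,0,-0.5],[1,0,0,0,0,0,0],[1,0,0,0,0,0,0]]'| egrep "pos|ori|force"; for i in 1 2 3; do python3 -m creep '[[1,0,0,-0.7,0,0,0],[1,0,0,-0.7,0,0,0],[1,0,0,-0.6,0,0,0],[1,0,0,0,0,0,0]]'| egrep "pos|ori|force|width"; done; python3 -c "
from bench import robot;print(robot.read_state()['wrist_torque'])"
```

```text
position: [0.4691, -0.2476, 0.1088]
orientation: [-0.592, 0.806, -0.002, 0.001]
wrist_force: [-0.4, 0.6, 12.0]
position: [0.4691, -0.2476, 0.11]
orientation: [-0.592, 0.806, -0.002, 0.001]
wrist_force: [0.5, -0.7, 6.1]
gripper_width: 0.0171
position: [0.4691, -0.2476, 0.1119]
orientation: [-0.592, 0.806, -0.002, 0.001]
wrist_force: [0.2, -0.6, 5.3]
gripper_width: 0.017
position: [0.4689, -0.2474, 0.1137]
orientation: [-0.592, 0.806, -0.002, 0.001]
wrist_force: [3.0, -2.4, 4.7]
gripper_width: 0.017
[-0.69790351 -1.10621403 -0.01453056]
```

```bash
for i in 1 2 3 4; do python3 -m creep '[[1,0,0,-0.7,0,0,0],[1,0,0,-0.7,0,0,0],[1,0,0,-0.6,0,0,0],[1,0,0,0,0,0,0]]'| egrep "pos|force"; done
```

```text
position: [0.4675, -0.2469, 0.115]
wrist_force: [3.2, -0.9, 5.0]
position: [0.467, -0.2469, 0.1168]
wrist_force: [3.7, -0.5, 3.2]
position: [0.467, -0.2469, 0.1188]
wrist_force: [2.6, 0.1, 2.6]
position: [0.4669, -0.2469, 0.1208]
wrist_force: [2.8, 0.2, 2.2]
```

Past the starting height with no catch, so it is free. Lifting out.

```bash
python3 -m creep '[[1,0,0,-3,0,0,0],[1,0,0,-3,0,0,0],[1,0,0,-3,0,0,0],[1,0,0,-3,0,0,0],[1,0,0,0,0,0,0]]'| egrep "pos|force"; python3 -m creep '[[1,0,0,-4,0,0,0],[1,0,0,-6,0,0,0],[1,0,0,-8,0,0,0],[1,0,0,-20,0,0,0],[1,0,0,-25,0,0,0],[1,0,0,-25,0,0,0],[1,0,0,-25,0,0,0],[1,0,0,-5,0,0,0],[1,0,0,0,0,0,0],[1,0,0,0,0,0,0]]'
python3 - <<'E'
from h import *
from scipy.spatial.transform import Rotation as Ro
s=robot.read_state(); im=robot.capture("wrist");c=robot.calibration("wrist"); cv2.imwrite("pics/w2.png",im[:,:,::-1])
R=Ro.from_quat(s["orientation"]).as_matrix();print(R.round(3),s["joints"],s["wrist_torque"])
print("to bowl, tool mm",1000*R.T@(np.array([.663,.184,s["position"][2]])-s["position"]))
E
```

```text
position: [0.4664, -0.2469, 0.1328]
wrist_force: [-0.1, -0.9, 0.1]
t: 12.75
position: [0.4664, -0.2466, 0.2497]
orientation: [-0.591, 0.806, 0.001, -0.001]
wrist_force: [0.6, 0.6, -1.5]
gripper_width: 0.0168
[[-0.3   -0.954 -0.002]
 [-0.954  0.3    0.001]
 [-0.     0.003 -1.   ]] [-1.79082318e-01  2.25614162e-01 -2.38137176e-01 -8.49313146e-04
 -1.10956815e+00 -1.25649092e-01] [ 0.04828496  0.04067017 -0.03714331]
to bowl, tool mm [-4.69784353e+02 -5.81616298e+01  5.43472454e-02]
```

View pics/w2.png

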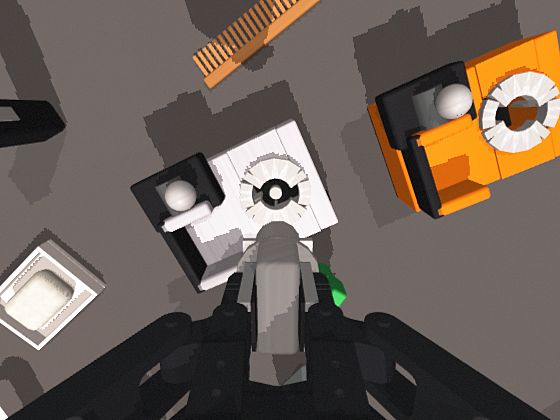

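The cap is held upright and the well is open, with the collar at (275,190). Moving over the bowl; the cap's foot is at z ≈ 0.175, which clears the flask and brush stand.

```bash
python3 -m creep '[[1,-20,-2.5,0,0,0,0],[1,-40,-5,0,0,0,0],[1,-45,-5.5,0,0,0,0],[1,-45,-5.5,0,0,0,0],[1,-45,-5.5,0,0,0,0],[1,-45,-5.5,0,0,0,0],[1,-45,-5.5,0,0,0,0],[1,-45,-5.5,0,0,0,0],[1,-45,-5.5,0,0,0,0],[1,-40,-5,0,0,0,0],[1,-35,-4.5,0,0,0,0],[1,-19.8,-2.7,0,0,0,0]]'; python3 -m creep '[[1,0,0,0,0,0,0],[1,0,0,30,0,0,0],[1,0,0,30,0,0,0],[1,0,0,30,0,0,0],[1,0,0,20,0,0,0],[1,0,0,0,0,0,0],[1,0,0,0,0,0,0],[1,0,0,0,0,0,0]]'
python3 - <<'E'
from h import *
a=robot.capture("scene");b=robot.capture("top");w=robot.capture("wrist")
s=robot.read_state();print(s["position"],s["orientation"])
cv2.imwrite("pics/pl.png",np.hstack([cv2.resize(x[:,:,::-1],(400,300),interpolation=cv2.INTER_CUBIC) for x in (a[240:345,250:390],w)]))
E
```

```text
t: 14.0
position: [0.664, 0.1863, 0.248]
orientation: [-0.592, 0.806, 0.0, -0.002]
wrist_force: [-0.1, -1.1, -2.3]
gripper_width: 0.0169
t: 14.8
position: [0.6646, 0.1836, 0.1425]
orientation: [-0.592, 0.806, -0.0, 0.001]
wrist_force: [0.6, -0.2, -1.4]
gripper_width: 0.0169
[0.66433767 0.18384898 0.14249148] [-5.91561243e-01  8.06259021e-01 -2.36221523e-04  1.27683103e-03]
```

View pics/pl.png

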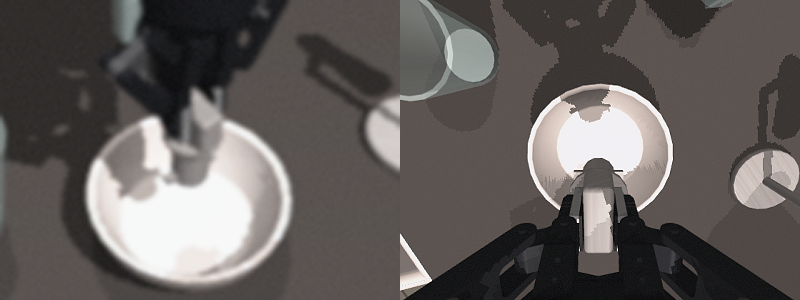

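The cap hangs over the bowl and the wrist view gives the rim centre at ≈ (280,212). I'll check that number before lowering.

```bash
python3 - <<'E'
from h import *
for u,v in ((179,150),(381.5,213)): print(onz("wrist",u,v,.042))
l=onz("wrist",128*1.4,152*1.4,.042);r=onz("wrist",273*1.4,150*1.4,.042);t=onz("wrist",200*1.4,85*1.4,.042)
print(l,r,np.linalg.norm(l-r),(l+r)/2,"from top edge:",t)
# circle through l,r,t
A=np.array([2*(r-l)[:2],2*(t-l)[:2]]);b=[r[:2]@r[:2]-l[:2]@l[:2],t[:2]@t[:2]-l[:2]@l[:2]];c=np.linalg.solve(A,b);print(c,np.linalg.norm(c-l[:2]))
E
```

```text
[0.70945536 0.11455057 0.042     ]
[0.59217296 0.19657691 0.042     ]
[0.72604171 0.1545321  0.042     ] [0.59126263 0.19458029 0.042     ] 0.14060318509935738 [0.65865217 0.1745562  0.042     ] from top edge: [0.64067625 0.11572279 0.042     ]
[0.6613326  0.18357696] 0.07092864507113555
```

Bowl centre (0.661, 0.184), radius 71 mm, as expected. Lowering; touchdown should come at TCP z ≈ 0.081.

```bash
python3 -m creep '[[1,0.9,3,15,0,0,0],[1,0,0,15,0,0,0],[1,0,0,12,0,0,0],[1,0,0,8,0,0,0],[1,0,0,5,0,0,0],[1,0,0,0,0,0,0],[1,0,0,0,0,0,0]]'|egrep "pos|force"; for i in 1 2 3; do python3 -m creep '[[1,0,0,0.7,0,0,0],[1,0,0,0.8,0,0,0],[1,0,0,0,0,0,0]]' | egrep "pos|force"; done
```

```text
position: [0.661, 0.1838, 0.0862]
wrist_force: [-0.6, -0.3, -1.1]
position: [0.6607, 0.1838, 0.0847]
wrist_force: [0.9, 0.0, -1.0]
position: [0.6606, 0.1836, 0.0827]
wrist_force: [0.4, -0.2, -0.8]
position: [0.6606, 0.1837, 0.0812]
wrist_force: [-0.3, -0.0, -0.9]
```

```bash
for i in 1 2 3; do python3 -m creep '[[1,0,0,0.3,0,0,0],[1,0,0,0.3,0,0,0],[1,0,0,0,0,0,0]]' | egrep "pos|force"; done
```

```text
position: [0.6607, 0.1838, 0.0808]
wrist_force: [-0.5, -0.1, -0.7]
position: [0.6607, 0.1837, 0.0808]
wrist_force: [-1.7, -1.6, 2.4]
position: [0.6607, 0.1837, 0.0808]
wrist_force: [-2.0, -0.8, 6.2]
```

Touchdown at 0.0808, as predicted. Relieve the push, open gradually, retreat.

```bash
python3 -m creep '[[1,0,0,-0.8,0,0,0],[1,0,0,0,0,0,0],[0.75,0,0,0,0,0,0],[0.7,0,0,0,0,0,0],[0.6,0,0,0,0,0,0],[0.4,0,0,0,0,0,0],[0.2,0,0,0,0,0,0],[0,0,0,0,0,0,0],[0,0,0,0,0,0,0],[0,0,0,0,0,0,0]]' 20; python3 -m creep '[[0,0,0,-5,0,0,0],[0,0,0,-10,0,0,0],[0,0,0,-20,0,0,0],[0,0,0,-30,0,0,0],[0,0,0,-30,0,0,0],[0,0,0,-30,0,0,0],[0,0,0,-20,0,0,0],[0,0,0,0,0,0,0],[0,0,0,0,0,0,0]]'
python3 - <<'E'
from h import *
a=robot.capture("scene");w=robot.capture("wrist")
cv2.imwrite("pics/end.png",np.hstack([cv2.resize(x[:,:,::-1],(400,300),interpolation=cv2.INTER_CUBIC) for x in (a[100:370,100:460],w)]))
E
```

```text
t: 18.45
position: [0.6606, 0.1837, 0.0804]
orientation: [-0.592, 0.806, -0.0, -0.0]
wrist_force: [0.1, -0.1, 0.8]
gripper_width: 0.0854
t: 19.35
position: [0.6605, 0.1838, 0.2262]
orientation: [-0.592, 0.806, 0.0, 0.001]
wrist_force: [-0.5, -0.3, -0.8]
gripper_width: 0.0854
```

View pics/end.png

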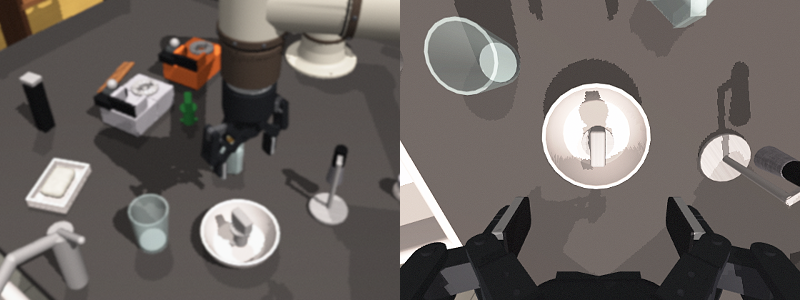

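The cap stands upright in the middle of the bowl, at (597,145) in the right half. The gripper is clear and everything else is in place.

```bash
python3 -c "
from bench import robot;print(robot.job_done())"
```

```text
the job is handed in; nothing more can be done
None
```

The cap is off the silver dock and standing upright, released, near the middle of the bowl's floor. I handed the job in at about 19.5 s of the 64 s allowed; no verdict was reported.

- **Freeing the cap:** I gripped the steel cap and pushed down until the force rose sharply, about 6 mm down. The push peaked at about 15 N. I then turned it 65.6° counter-clockwise, and the spring eased it up and out. The largest side force I read against the collar was about 4 N.
- **Placing it:** Touchdown came within 1 mm of the expected height, with readings up to about 6 N. I eased that off before opening the gripper.
- **Last checks:** The final pictures show the cap upright and central in the level bowl, the gripper well clear, and the toggle and everything else in view looking undisturbed. The comb was only small in the final picture, and I didn't check the cream jar in it. I compared positions by eye and didn't measure them again.
- **Disagreements:** My estimates of the bowl's centre differed by about 3 mm between views, and so did those of the cap once I re-read the bar's edges, except for one y reading about 5 mm off. All were well within tolerance. No check failed.

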